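# Load the glass plate under the viewer's leaf spring

## Robot

A 6-joint arm with a two-finger parallel gripper is mounted at the origin on the work surface. World frame = base frame: x ahead of the robot, y to its left, z up, the work surface at z = 0. Lengths are in m, angles in rad, forces in N, time in s.
With the tool pointing down it reaches from about 0.35 to 0.975 m from the base axis. Payload 7.1 kg.
Tool frame: the origin (TCP) lies on the front face of the gripper's body, between the roots of the fingers; the fingertips stand 80 mm ahead of it and the grasp point (between the pads) lies 61 mm ahead of it; z points along the fingers, y is the line along which they close (so a half turn about z gives the same grasp; the last joint's range is limited). The gripper opens to 88 mm and grips with 3 to 60 N. Pads are 20 mm wide; open, the fingers measure 115 mm over their backs; the gripper's body (75 mm by 178 mm) begins 61 mm behind the grasp point.
Start: joints at [-1.314, 0.423, 1.63, -0, 1.089, -0.019], TCP at [0.17, -0.601, 0.303] pointing down, gripper open.
Joint ranges: [-3, 3], [-0.9, 2.11], [0.09, 2.58], [-1.31, 4.45], [0.11, 2.69], [-2.54, 2.54]. Speed limits (rad/s): [2.39, 2.39, 3.01, 3.14, 3.14, 3.14].

## Interface

Orientations are given as a rotation vector (axis times angle).
In Python, from workcell import status, vision, arm, search_frame, cut_out gives the robot as it stands.
- The arm moves only by the tool jog_arm, never from a script. Its argument "increments" is one flat list of numbers, 6 for each row, row after row: the shift along the tool's x, y, z in cm, then the turn, a rotation vector about the tool's x, y, z in rad. In form: [tx, ty, tz, wx, wy, wz, tx, ty, tz, wx, wy, wz, ...]. A call has 1 to 12 rows; each row shifts and turns the commanded pose from where the row before left it, along the tool's axes as they then stand; what a row does not reach is not made up. A row lasts 1/10 s, in which the tool goes at most 50 mm and 8.59 degrees, less where a joint would pass 70% of its speed; a pose out of reach is approached as far as the arm can. A call is refused whole if a number of a shift passes 5 or a number of a turn 0.15, either way. A call with a gripper value outside its range is refused whole. "hand" is the opening, from 0 (shut) to 1 (fully open), set as the call begins (left out, the last holds). The fingers move at their own pace and stop on an object; the grip force is fixed at half the most. Time passes only in rows, so rows that do not move let the fingers close. It gives the time, the measured TCP pose, the force, the opening and the grip force at its end, in the units of the state.
- status.get_obs(): the state, without advancing time (a new reading comes with each control period).
- vision.get_image(name): name is "scene" or "top"; returns a dict with "image" (384x512x3 uint8, red, green, blue), "vfov" (degrees; the focal length in pixels is half the picture's height over the tangent of half this angle, whatever the lens; pixels are square), "cx", "cy" (the principal point, pixels), "origin" and "orientation" of the camera in the world. Camera axes: x right, y down, z forward; pixel columns grow to the right and rows downward; lengths in m; the calibration is good to about 2 mm. A picture is of the moment at which its call begins. There is no depth.
- arm.job_done(): hands the job in; it is judged then, once.
Trained networks look in the newest picture that a camera, given by its name, has taken for a name from the list of things; names that differ only in an ending like _2 or _b are one class to them, and where a whole thing is asked for, a point or a joint stands for the part that bears it (a point fixed in the world has none). Each returns a list of dicts, best first, with "score" (0 to 1); they miss things now and then, are a little off and sometimes report something else, mostly with a low value. They report only what shows in the picture. A call takes as long as a camera call. They do not tell look-alikes from the thing itself.
- search_frame(label, camera): "xyz" ([x, y, z] in m, in world coordinates, good to about 4 mm: the middle of the surface that is visible of it).
- cut_out(label, camera): "mask" (384x512 bool, what is visible of it).
The state is a dict: "time_s": time; "joints": joint angles; "qvel": joint speeds; "tau": joint torques, N m; "tool_pos": TCP position; "eef_rot": TCP orientation; "ft_force": force on the tool from outside, world axes, zero at the start; "moment": the same for the moment, N m; "grip_width": finger opening in m; "gripper_force": force on a finger pad.
Only numpy, scipy, OpenCV 4.12 (cv2) and the standard library are available. Lean on these libraries where they do the work, as an engineer would, in place of code of your own. Each camera call takes 0.05 s, during which the arm holds its last target. There are 200 camera calls.

## Task

Press the glass plate in the stage's channel down hard with the fingertips onto its springy bed and, keeping it pressed, slide it so that its front end passes under the leaf spring and comes fully home against the end stop. Then let go and leave the plate held there by the spring. Only push and press: do not lift or tip the plate, do not touch the spring, and leave the spare plate, the cup and the jar where they are.

Things in the scene. Friction and masses are not known exactly. Their poses are not given: they have to be found in the camera images.
- stage: Grey metal stage fixed to the bench, 330 x 79 mm (its x from -155 to +175 mm). Origin on the bench surface; x runs along the channel, the way the plate must slide; z up. Channel 63 mm wide, between 8 mm side walls 31 mm high; its floor is a white sprung bed (x -137 to +133 mm). At x = +135 mm the face of a steel end stop, 32 mm high; at x = 151 to 175 mm the spring's post, 56 mm high.
- channel_stop (a point): Point on the end stop's face in the middle of the channel, 26 mm above the bench (the height of the unpressed bed).
- bed (a joint): How far the sprung bed is pressed down, m: 0 up (its top 26 mm above the bench), 0.008 fully down. Under the plate it resists a finger with about 2 N at first, 9 N at 4 mm, 17 N at 8 mm. The bed is slippery (friction about 0.2).
- spring (a joint): Upward swing of the leaf spring, rad: 0 at rest, 0.057 at its stop, where its tip is 4 mm higher. About 1 N at the tip starts to lift it, about 5 N at its stop.
- spring_tip (a point): Underside of the leaf spring's tip, a steel roll 24 mm in diameter, 46 mm wide, across the channel at stage x = +90 mm; 25 mm above the bench at rest, 29 mm at most. A leaf at 49 mm height joins it to the post. The unpressed plate (top at 34 mm) jams against the roll; pressed down 5 to 8 mm it slides under with a drag of 3 to 7 N, least when fully down, and stays clamped.
- plate: Loose glass plate to load, 170 x 60 x 8 mm, 0.2 kg, lying in the channel short of the spring, 1.5 mm play each side. Origin mid-underside, x towards its front (spring) end, z up. Across its top at x = -37 mm a steel rib, 6 mm thick, 56 mm wide, 6 mm high (9 with screw heads). On the bare glass between rib (x = -40) and tail edge (x = -85) a fingertip can press while pushing against the rib.
- plate_tail (a point): Middle of the bare glass behind the rib, on the plate's top face (plate x = -62.5 mm): the place to press.
- plate_nose (a point): Middle of the front edge of the plate, on its top face (plate x = +85 mm). Home, it touches the end stop.
- spare: Bystander: a second loose glass plate, 170 x 60 x 8 mm with two upright steel studs 20 mm high, lying on the bench beside the stage. Origin in the middle of its underside.
- mug: Bystander: white porcelain cup, 76 mm wide, 85 mm high. Origin at the centre of its underside.
- jar: Bystander: brown glass jar with a white cap, 48 mm wide, 75 mm high. Origin at the centre of its underside.
There are look-alikes about, which are no part of the job. What is shaped like the plate but black or turquoise is not meant.

How it is judged:
By the outcome, as a careful person would: the job done as asked, in the order asked, and still so for the second after the job is handed in, with the robot touching nothing.
It also fails if it takes over 40 s, if anything falls off the work surface, if the arm or the gripper's body presses on something with over 40 N, if the wrist force passes 120 N, or if a joint passes its speed limit or range.

## Working session

There is one attempt and no reset: what is moved stays moved. The work goes in short steps, Python scripts to look and compute and a tool call to move; the robot and the scene stay as the last step left them, time stands still between calls to the robot, and variables do not carry over. Pictures are saved under pics/ and viewed, at most 10 in all, crops included, and the job is handed in when it is done.

Besides the shell and the picture viewer there is one more tool, called after "Call:" as a command line: name --argument value ..., lists and objects as JSON in quotes. jog_arm: Moves the arm, as the interface text tells. Its arguments: {"type":"object","properties":{"increments":{"type":"array","items":{"type":"number"}},"hand":{"type":"number"}},"required":["increments"]}

```bash
mkdir -p pics; cat > h.py <<'E'
import numpy as np, cv2
from workcell import status, vision, arm, search_frame, cut_out
from scipy.spatial.transform import Rotation as R
def rot(o):
    o=np.array(o,float)
    if o.shape==(3,3): return o
    return (R.from_rotvec(o) if o.size==3 else R.from_quat(o)).as_matrix()
def ray(c,u,v):
    f=c['image'].shape[0]/2/np.tan(np.radians(c['vfov'])/2)
    return rot(c['orientation'])@np.array([(u-c['cx'])/f,(v-c['cy'])/f,1])
def at_z(c,u,v,z):
    d=ray(c,u,v); o=np.array(c['origin']); return o+d*(z-o[2])/d[2]
def proj(c,p):
    f=c['image'].shape[0]/2/np.tan(np.radians(c['vfov'])/2)
    q=rot(c['orientation']).T@(np.array(p)-np.array(c['origin'])); return q[0]/q[2]*f+c['cx'],q[1]/q[2]*f+c['cy']
def save(c,n,crop=None,s=1):
    im=c['image'][...,::-1]
    if crop: x0,y0,x1,y1=crop; im=im[y0:y1,x0:x1]
    cv2.imwrite(n,cv2.resize(im,None,fx=s,fy=s,interpolation=cv2.INTER_CUBIC))
E
python3 - <<'E'
from h import *
a=vision.get_image('scene'); b=vision.get_image('top')
im=np.hstack([a['image'],b['image']])
cv2.imwrite('pics/a.png',cv2.resize(np.vstack([a['image'],b['image']])[...,::-1],None,fx=.78,fy=.78))
for c in(a,b): print(c['vfov'],c['cx'],c['cy'],c['origin'],c['orientation'])
for n in['stage','plate','spare','mug','jar','spring_tip','plate_tail','plate_nose','channel_stop']:
  for cam in('scene','top'):
    print(n,cam,[(np.round(d['xyz'],3).tolist(),round(d['score'],2)) for d in search_frame(n,cam)])
print(status.get_obs())
E
```

```text
50.777284163887245 259.9706082618826 193.27291289223888 [1.46825984 0.17400122 0.65621728] [-1.52368443 -1.73893086  0.9648107 ]
54.00396384765435 256.63910382367914 188.47895182628926 [0.43139199 0.0376905  0.89604233] [-2.15421057  2.15905921 -0.11637171]
stage scene [([0.639, -0.008, 0.025], 0.7)]
stage top [([0.605, -0.005, 0.031], 0.57), ([0.637, -0.042, 0.051], 0.45)]
plate scene [([0.339, 0.251, 0.007], 0.96), ([0.579, 0.354, 0.006], 0.91), ([0.359, -0.265, 0.004], 0.9), ([0.608, -0.224, 0.008], 0.87), ([0.557, 0.044, 0.033], 0.84), ([0.64, -0.006, 0.023], 0.7)]
plate top [([0.544, 0.047, 0.034], 0.96), ([0.32, 0.254, 0.007], 0.86), ([0.343, -0.266, 0.01], 0.82), ([0.564, 0.355, 0.01], 0.75), ([0.604, -0.232, 0.003], 0.72)]
spare scene [([0.65, 0.118, 0.008], 0.75)]
spare top [([0.639, 0.121, 0.011], 0.82), ([0.398, 0.006, 0.026], 0.26)]
mug scene [([0.42, 0.008, 0.057], 0.87)]
mug top [([0.392, 0.005, 0.021], 0.86)]
jar scene [([0.534, -0.085, 0.046], 0.78)]
jar top [([0.512, -0.081, 0.072], 0.71)]
spring_tip scene [([0.645, -0.037, 0.046], 0.7)]
spring_tip top [([0.636, -0.0
[... 808 characters left out ...]
)]
{'time_s': 1.0, 'joints': array([-1.31398628e+00,  4.23111098e-01,  1.62987102e+00,  1.76958686e-05,
        1.08860745e+00, -1.89884509e-02]), 'qvel': array([-1.05580444e-03, -7.63458742e-04, -5.26392006e-05,  1.45507219e-03,
        2.88860622e-05,  7.02438835e-04]), 'tau': array([-2.23595824e-03, -5.44584703e+01, -2.74053597e+01,  6.44314312e-02,
        1.68671360e-02, -3.30699223e-06]), 'tool_pos': array([ 0.17023169, -0.60136795,  0.30267953]), 'eef_rot': array([3.11176996e+00, 4.31838597e-01, 2.50286117e-05]), 'ft_force': array([ 0.08322841,  0.7286132 , -0.31715475]), 'moment': array([ 0.01780072, -0.05319092,  0.00617173]), 'gripper_force': 0.0, 'grip_width': 0.08792405580303483}
```

View pics/a.png

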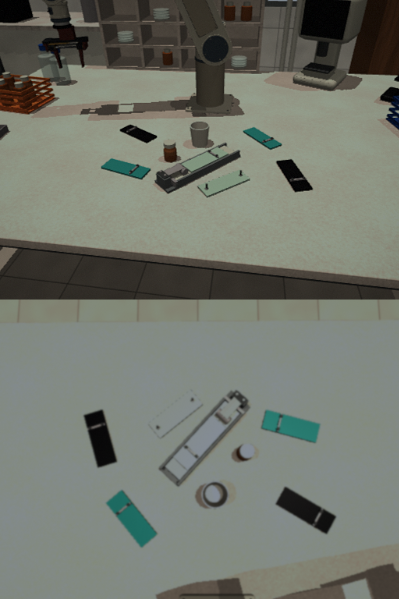

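The picture shows the stage with the spring post towards the upper right in the top view (full-image about (305,125)). The clear plate in its channel is around (265,185). The turquoise and black plates lying on the bench are look-alikes, and the clear plate with studs beside the stage is the spare. I'll confirm this in an enlarged crop.

```bash
python3 - <<'E'
from h import *
a=vision.get_image('scene'); b=vision.get_image('top')
np.savez('c.npz',a=a['image'],b=b['image'])
save(b,'pics/b.png',(190,105,340,245),5)
save(a,'pics/c.png',(180,150,340,260),5)
E
```

```text
(no output)
```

View pics/b.png

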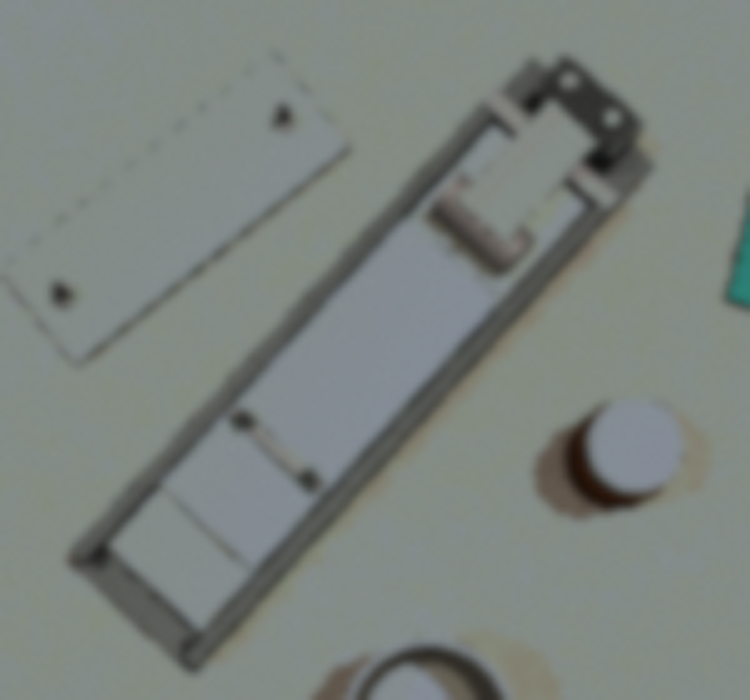

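View pics/c.png

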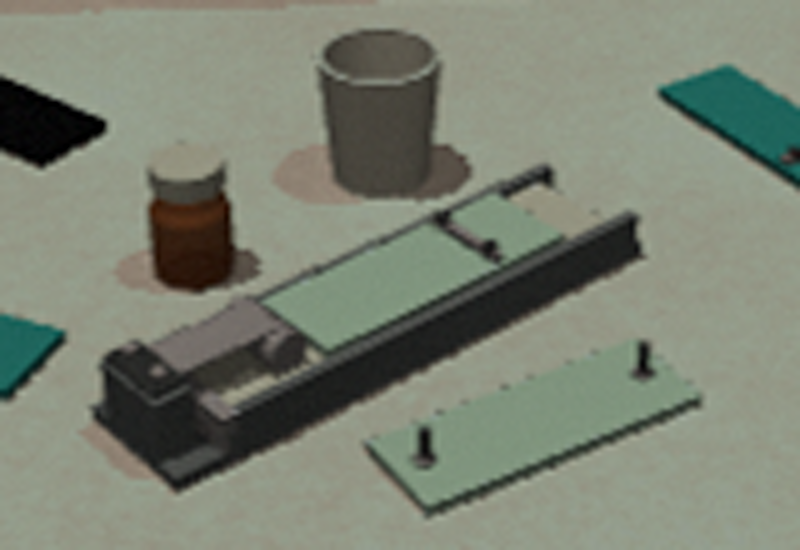

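```bash
cat > t.py <<'E'
from h import *
a=vision.get_image('scene'); b=vision.get_image('top')
def tri(p,q):
    P=np.array(p)/5+[190,105]; Q=np.array(q)/5+[180,150]
    d1=ray(b,*P);d2=ray(a,*Q);d1/=np.linalg.norm(d1);d2/=np.linalg.norm(d2)
    o1=np.array(b['origin']);o2=np.array(a['origin'])
    s=np.linalg.lstsq(np.c_[d1,-d2],o2-o1,rcond=None)[0]
    x1=o1+s[0]*d1;x2=o2+s[1]*d2
    return (x1+x2)/2,np.linalg.norm(x1-x2),P,Q
for n,p,q,z in [('rib spare',(242,418),(490,248),.043),('rib cup',(311,482),(443,217),.043),('tail spare',(162,487),(562,240),.034),('tail cup',(243,563),(497,193),.034),('stagetail spare',(72,562),(640,215),.031),('stagetail cup',(193,668),(547,168),.031)]:
    x,e,P,Q=tri(p,q); print(n,x.round(4),e.round(4),'top@z',at_z(b,*P,z)[:2].round(4),'scene@z',at_z(a,*Q,z)[:2].round(4))
E
python3 t.py
```

```text
rib spare [0.5322 0.0882 0.0376] 0.0014 top@z [0.5316 0.0872] scene@z [0.5403 0.0896]
rib cup [0.5026 0.0574 0.0369] 0.0032 top@z [0.5023 0.0557] scene@z [0.5118 0.0601]
tail spare [0.5014 0.1261 0.0259] 0.002 top@z [0.5009 0.1243] scene@z [0.5136 0.1277]
tail cup [0.4661 0.0868 0.0328] 0.0006 top@z [0.466 0.087] scene@z [0.4681 0.0866]
stagetail spare [0.4669 0.1684 0.0241] 0.0034 top@z [0.4667 0.1657] scene@z [0.4773 0.1701]
stagetail cup [0.4182 0.1114 0.0229] 0.0019 top@z [0.4184 0.1098] scene@z [0.4314 0.1131]
```

```bash
python3 - <<'E'
from h import *
b=vision.get_image('top')
for n in('stage','plate'):
  for d in cut_out(n,'top'):
    m=d['mask'].astype(np.uint8); ys,xs=np.nonzero(m)
    if not(200<xs.mean()<310 and 110<ys.mean()<240): continue
    box=cv2.boxPoints(cv2.minAreaRect(np.c_[xs,ys].astype(np.float32)))
    z=.031 if n=='stage' else .034
    W=np.array([at_z(b,*p,z)[:2] for p in box]); 
    e=[W[(i+1)%4]-W[i] for i in range(4)]
    print(n,round(d['score'],2),m.sum(),box.round(1).tolist(),W.round(4).tolist(),[ (round(np.linalg.norm(v),4),round(np.degrees(np.arctan2(v[1],v[0])),1)) for v in e],W.mean(0).round(4))
for p in [(567,58),(638,122)]: print(at_z(b,190+p[0]/5,105+p[1]/5,.056).round(4))
for p in [(445,195),(515,262)]: print(at_z(b,190+p[0]/5,105+p[1]/5,.037).round(4))
print(at_z(b,190+505/5,105+115/5,.032),at_z(b,190+595/5,105+188/5,.032))
E
```

```text
stage 0.66 3011 [[202.10000610351562, 215.89999389648438], [297.6000061035156, 110.30000305175781], [324.20001220703125, 134.39999389648438], [228.6999969482422, 240.0]] [[0.4701, 0.171], [0.7192, -0.0517], [0.6606, -0.1132], [0.4154, 0.1095]] [(np.float64(0.334), np.float64(-41.8)), (np.float64(0.0849), np.float64(-133.6)), (np.float64(0.3313), np.float64(137.8)), (np.float64(0.0823), np.float64(48.3))] [0.5663 0.0289]
plate 0.78 1938 [[221.0, 201.39999389648438], [271.3999938964844, 146.6999969482422], [291.0, 164.8000030517578], [240.5, 219.39999389648438]] [[0.5033, 0.1276], [0.6309, 0.011], [0.588, -0.0341], [0.4618, 0.0826]] [(np.float64(0.1729), np.float64(-42.4)), (np.float64(0.0622), np.float64(-133.6)), (np.float64(0.1718), np.float64(137.2)), (np.float64(0.0612), np.float64(47.4))] [0.546  0.0468]
plate 0.61 736 [[210.0, 213.10000610351562], [288.70001220703125, 127.9000015258789], [308.1000061035156, 145.89999389648438], [229.5, 231.10000610351562]] [[0.4764, 0.1524], [0.6757, -0.0297], [0.6325, -0.0745], [0.4355, 0.1076]] [(np.float64(0.27), np.float64(-42.4)), (np.float64(0.0622), np.float64(-133.9)), (np.float64(0.2684), np.float64(137.3)), (np.float64(0.0606), np.float64(47.6))] [0.555  0.0389]
[ 0.696  -0.0621  0.056 ]
[ 0.6657 -0.094   0.056 ]
[ 0.6366 -0.0066  0.037 ]
[ 0.6047 -0.0387  0.037 ]
[ 0.67606036 -0.03534912  0.032     ] [ 0.64082295 -0.07699229  0.032     ]
```

The meant plate is the pale glass one in the channel, with its rib at top-crop (242,418)-(311,482) and its tail edge at (162,487)-(243,563). The channel yaw is about -42.3° and the mask sizes match the given ones. I'll turn the tool so its x axis lies along the channel, with the fingers shut.

Call:
jog_arm --increments '[0,0,0,0,0,-0.15,0,0,0,0,0,-0.15,0,0,0,0,0,-0.15,0,0,0,0,0,-0.15,0,0,0,0,0,-0.15,0,0,0,0,0,-0.15,0,0,0,0,0,-0.15,0,0,0,0,0,-0.15,0,0,0,0,0,-0.15,0,0,0,0,0,-0.15,0,0,0,0,0,-0.15,0,0,0,0,0,-0.15]' --hand 0

```text
time_s: 2.55
tool_pos: [0.1702, -0.6014, 0.3027]
eef_rot: [1.588, 2.711, -0.0]
ft_force: [-0.2, -0.1, -0.4]
grip_width: 0.0002
gripper_force: 0.0
```

Call:
jog_arm --increments '[0,0,0,0,0,-0.15,0,0,0,0,0,-0.15,0,0,0,0,0,-0.027,1.07,3.66,0.5,0,0,0,1.07,3.66,0.5,0,0,0,1.07,3.66,0.5,0,0,0,1.07,3.66,0.5,0,0,0,1.07,3.66,0.5,0,0,0,1.07,3.66,0.5,0,0,0,1.07,3.66,0.5,0,0,0,1.07,3.66,0.5,0,0,0]'

```text
time_s: 3.65
tool_pos: [0.3046, -0.326, 0.2627]
eef_rot: [1.14, 2.927, -0.0]
ft_force: [0.9, -0.1, 0.7]
grip_width: 0.0004
gripper_force: 0.0
```

Call:
jog_arm --increments '[1.07,3.66,0.5,0,0,0,1.07,3.66,0.5,0,0,0,1.07,3.66,0.5,0,0,0,1.07,3.66,0.5,0,0,0,1.07,3.66,0.5,0,0,0,1.07,3.66,0.5,0,0,0,1.07,3.66,0.5,0,0,0,1.07,3.66,0.5,0,0,0,1.07,3.66,0.5,0,0,0,1.07,3.66,0.5,0,0,0,1.07,3.66,0.5,0,0,0,1.07,3.66,0.5,0,0,0]'

```text
time_s: 4.85
tool_pos: [0.5056, 0.0856, 0.2026]
eef_rot: [1.139, 2.928, 0.0]
ft_force: [0.3, -0.7, 0.3]
grip_width: 0.0003
gripper_force: 0.0
```

```bash
python3 - <<'E'
from h import *
o=status.get_obs(); p=np.array(o['tool_pos']); r=rot(o['eef_rot']); tip=p+.08*r[:,2]
print(o['time_s'],p,r[:,0],tip)
ims=[]
for n in('scene','top'):
    c=vision.get_image(n); x,y=proj(c,tip); print(n,x,y)
    im=c['image'][...,::-1].copy(); x0,y0=int(x)-65,int(y)-45
    k=cv2.resize(im[max(y0,0):y0+90,max(x0,0):x0+130],None,fx=5.8,fy=3.3*1.0) if 0 else cv2.resize(im[max(y0,0):y0+90,max(x0,0):x0+130],(433*1,300))
    cv2.circle(k,(int((x-max(x0,0))*433/130),int((y-max(y0,0))*300/90)),3,(0,0,255),1); ims.append(k)
cv2.imwrite('pics/d.png',cv2.resize(np.vstack(ims),(433,600)))
E
```

```text
4.85 [0.50559924 0.08556495 0.20261568] [-7.37179467e-01  6.75696926e-01 -3.12398171e-04] [0.50563646 0.08556857 0.12261569]
scene 278.1885339796708 168.11825046218374
top 236.9164653223694 196.6175211750013
```

View pics/d.png

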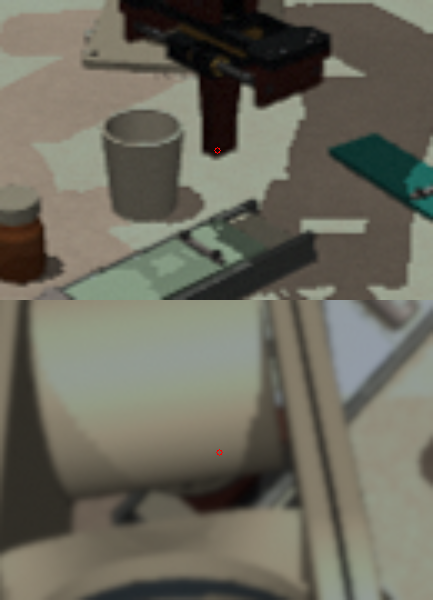

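The scene picture shows the fingertip marker on the finger's bottom, so the tool projection is right. The rib is at crop (205,245). The top view is blocked by the arm. I'll descend to just above the glass and check from there.

Call:
jog_arm --increments '[0,0,1.5,0,0,0,0,0,1.5,0,0,0,0,0,1.5,0,0,0,0,0,1.5,0,0,0,0,0,1,0,0,0,0,0,0.3,0,0,0]'

```text
time_s: 5.55
tool_pos: [0.5043, 0.0833, 0.1289]
eef_rot: [-1.136, -2.927, 0.001]
ft_force: [-0.1, 0.4, -0.6]
grip_width: 0.0008
gripper_force: 0.0
```

```bash
python3 - <<'E'
from h import *
c=vision.get_image('scene'); o=status.get_obs(); p=np.array(o['tool_pos']); tip=p-[0,0,.08]; print(p,proj(c,tip))
save(c,'pics/e.png',(230,150,330,225),8)
E
```

```text
[0.50442988 0.08341056 0.12898902] (np.float64(277.10321834813766), np.float64(190.75116057278456))
```

View pics/e.png

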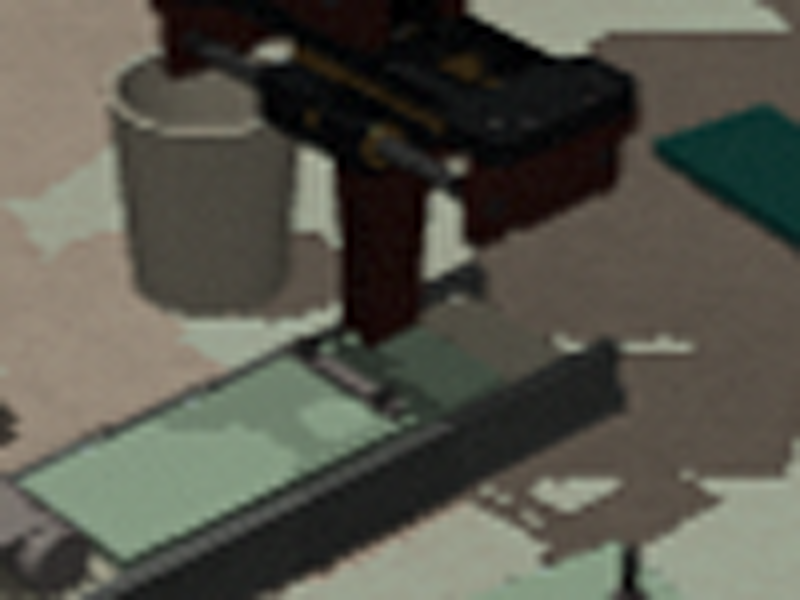

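```bash
python3 - <<'E'
from h import *
from scipy.optimize import least_squares
cs=vision.get_image('scene'); ct=vision.get_image('top')
off=lambda L,x,y:[(x+(u-2)/5,y+(v-2)/5) for u,v in L]
# tail spare, tail cup, rib spare, rib cup, (scene: nose spare, nose cup)
M=np.array([[-.085,.03,.034],[-.085,-.03,.034],[-.037,.0245,.043],[-.037,-.0245,.043],[.085,.03,.034],[.085,-.03,.034]])
S=off([(562,240),(497,193),(490,246),(443,216),(325,352),(262,300)],180,150)
T=off([(162,487),(243,563),(242,418),(311,482)],190,105)
def res(p,c,P,z=0):
    c_,s_=np.cos(p[2]),np.sin(p[2]); r=[]
    for m,q in zip(M,P):
        w=[p[0]+c_*m[0]-s_*m[1],p[1]+s_*m[0]+c_*m[1],m[2]]
        r+=list(np.array(proj(c,w))-q)
    return np.array(r)
x0=[.546,.047,-.74]
for f in (lambda p:res(p,cs,S),lambda p:res(p,ct,T),lambda p:np.r_[res(p,cs,S),res(p,ct,T)]):
    k=least_squares(f,x0); p=k.x
    d=np.array([.5044,.0834])-p[:2]; u=np.array([np.cos(p[2]),np.sin(p[2])])
    print(p.round(4),np.degrees(p[2]).round(2),'tip plate x,y',(d@u).round(4),(d@[-u[1],u[0]]).round(4),'res',k.fun.round(1))
for s in(1,-1):
  for t in(1,-1):
    u=np.array([.74,-.673]);n=np.array([.673,.74]); q=np.array([.5044,.0834])+s*.089*n+t*.0375*u
    x,y=proj(cs,[*q,.129]); print('body corner',s,t,q.round(3),'crop',round((x-230)*8),round((y-150)*8))
for d in search_frame('mug','scene')[:1]+search_frame('mug','top')[:1]: print(d)
E
```

```text
[ 0.5499  0.0483 -0.7562] -43.33 tip plate x,y -0.0572 -0.0056 res [ 0.8 -0.5 -0.2  0.2  1.1  0.7 -0.9 -0.6 -0.  -0.2 -0.8  0.1]
[ 0.5448  0.0469 -0.7724] -44.26 tip plate x,y -0.0544 -0.0021 res [-1.1 -1.3  1.4  1.7 -1.  -1.3  0.6  0.9]
[ 0.5467  0.0479 -0.7524] -43.11 tip plate x,y -0.0551 -0.003 res [ 0.7 -1.2 -0.3 -0.4  1.1  0.1 -0.9 -1.2  0.2 -0.9 -0.6 -0.5 -1.1 -1.4
  1.7  1.2 -1.3 -1.7  0.6  0.1]
body corner 1 1 [0.592 0.124] crop 480 266
body corner 1 -1 [0.537 0.174] crop 647 189
body corner -1 1 [ 0.472 -0.008] crop 131 68
body corner -1 -1 [0.417 0.043] crop 293 5
{'xyz': [0.4252, 0.0057, 0.0522], 'score': 0.79}
{'xyz': [0.4006, -0.0246, 0.0736], 'score': 0.53}
```

Both cameras agree on the tip at plate x ≈ -56 mm, and the gripper body clears the cup by about 20 mm. I'll centre slightly, then touch down.

Call:
jog_arm --increments '[0.3,0.3,0.4,0,0,0,0,0,0.4,0,0,0,0,0,0.4,0,0,0,0,0,0.2,0,0,0,0,0,0.1,0,0,0,0,0,0.1,0,0,0,0,0,0.1,0,0,0,0,0,0,0,0,0]'

```text
time_s: 6.6
tool_pos: [0.5046, 0.0881, 0.1128]
eef_rot: [-1.134, -2.929, 0.0]
ft_force: [-2.0, -0.0, 4.8]
grip_width: 0.0006
gripper_force: 2.3
```

Call:
jog_arm --increments '[0,0,0.15,0,0,0,0,0,0.15,0,0,0,0,0,0.15,0,0,0,0,0,0.1,0,0,0,0,0,0,0,0,0]'

```text
time_s: 7.1
tool_pos: [0.5046, 0.0881, 0.1078]
eef_rot: [-1.134, -2.929, 0.0]
ft_force: [-4.1, -0.2, 13.2]
grip_width: 0.0003
gripper_force: 6.6
```

Call:
jog_arm --increments '[0,0,0.1,0,0,0,0,0,0.1,0,0,0,0,0,0.1,0,0,0,0,0,0,0,0,0]'

```text
time_s: 7.5
tool_pos: [0.5046, 0.0881, 0.106]
eef_rot: [-1.134, -2.93, 0.0]
ft_force: [-8.2, -1.2, 26.6]
grip_width: 0.0006
gripper_force: 13.8
```

Call:
jog_arm --increments '[-0.3,0,0,0,0,0,-0.3,0,0,0,0,0,-0.3,0,0,0,0,0,-0.3,0,0,0,0,0,-0.3,0,0,0,0,0,-0.3,0,0,0,0,0,-0.3,0,0,0,0,0,-0.3,0,0,0,0,0]'

```text
time_s: 8.3
tool_pos: [0.5216, 0.0733, 0.1061]
eef_rot: [-1.135, -2.927, -0.002]
ft_force: [-11.9, 10.7, 30.0]
grip_width: 0.0008
gripper_force: 14.8
```

Call:
jog_arm --increments '[-0.3,0,0,0,0,0,-0.3,0,0,0,0,0,-0.3,0,0,0,0,0,-0.3,0,0,0,0,0,-0.3,0,0,0,0,0,-0.3,0,0,0,0,0,-0.3,0,0,0,0,0,-0.3,0,0,0,0,0]'

```text
time_s: 9.1
tool_pos: [0.5393, 0.0572, 0.1061]
eef_rot: [-1.135, -2.927, -0.002]
ft_force: [-11.7, 11.4, 28.4]
grip_width: 0.0003
gripper_force: 14.4
```

```bash
python3 - <<'E'
from h import *
c=vision.get_image('scene'); print(status.get_obs()['ft_force'])
save(c,'pics/f.png',(195,150,325,247),6)
E
```

```text
[-11.00953932   9.20146281  28.77381648]
```

View pics/f.png

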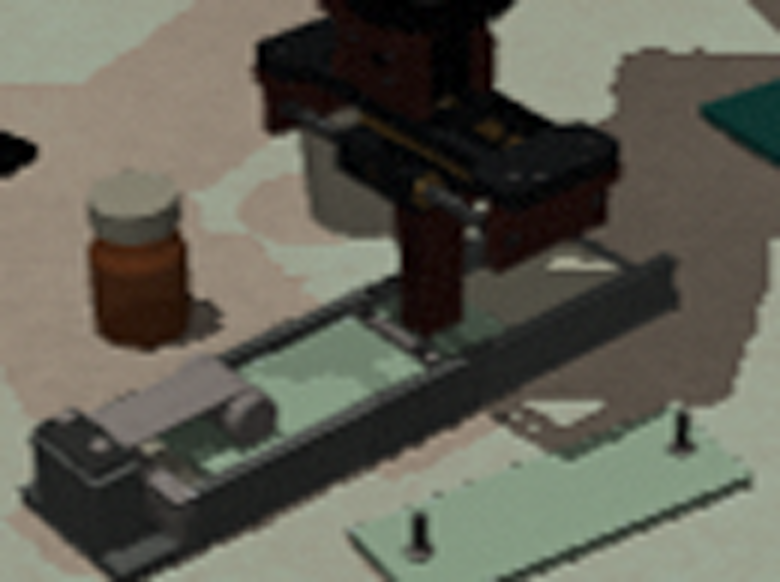

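The plate has gone under the roll. Its nose is at about crop (205,465), short of the stop at (165,485), and the finger is behind the rib. I'll keep sliding.

Call:
jog_arm --increments '[-0.3,0,0,0,0,0,-0.3,0,0,0,0,0,-0.3,0,0,0,0,0,-0.3,0,0,0,0,0,-0.3,0,0,0,0,0]'

```text
time_s: 9.65
tool_pos: [0.5504, 0.0471, 0.1061]
eef_rot: [-1.134, -2.927, -0.002]
ft_force: [-11.2, 11.0, 28.3]
grip_width: 0.0002
gripper_force: 14.1
```

Call:
jog_arm --increments '[-0.15,0,0,0,0,0,-0.15,0,0,0,0,0,-0.1,0,0,0,0,0]'

```text
time_s: 9.95
tool_pos: [0.5532, 0.0445, 0.1061]
eef_rot: [-1.135, -2.926, -0.002]
ft_force: [-13.8, 14.6, 29.9]
grip_width: 0.0004
gripper_force: 15.1
```

Call:
jog_arm --increments '[-0.15,0,0,0,0,0,-0.15,0,0,0,0,0]'

```text
time_s: 10.15
tool_pos: [0.5536, 0.0441, 0.1061]
eef_rot: [-1.135, -2.921, -0.003]
ft_force: [-20.6, 26.4, 37.8]
grip_width: 0.0006
gripper_force: 18.5
```

Call:
jog_arm --increments '[-0.1,0,0,0,0,0,0,0,0,0,0,0]'

```text
time_s: 10.35
tool_pos: [0.5542, 0.0434, 0.1061]
eef_rot: [-1.134, -2.922, -0.002]
ft_force: [-18.7, 21.5, 35.7]
grip_width: 0.0005
gripper_force: 17.7
```

Call:
jog_arm --increments '[-0.1,0,0,0,0,0,-0.1,0,0,0,0,0,0,0,0,0,0,0]'

```text
time_s: 10.65
tool_pos: [0.555, 0.0424, 0.106]
eef_rot: [-1.133, -2.92, -0.002]
ft_force: [-20.9, 24.0, 37.9]
grip_width: 0.0006
gripper_force: 18.8
```

```bash
python3 - <<'E'
from h import *
c=vision.get_image('scene'); t=vision.get_image('top')
A=cv2.resize(c['image'][195:247,195:285],(720,416),interpolation=cv2.INTER_CUBIC)
cv2.imwrite('pics/g.png',A[...,::-1])
E
```

```text
(no output)
```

View pics/g.png

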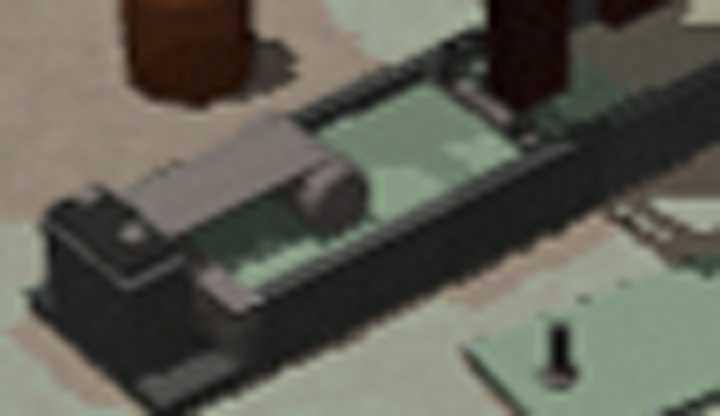

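The nose now lies against the stop block at about crop (235,285), and the force has saturated, so the fingertip is slipping on the glass. I'll push on to the rib to make sure it is home.

Call:
jog_arm --increments '[-0.1,0,0,0,0,0,-0.1,0,0,0,0,0,-0.1,0,0,0,0,0,-0.1,0,0,0,0,0]'

```text
time_s: 11.15
tool_pos: [0.5571, 0.0398, 0.106]
eef_rot: [-1.133, -2.918, -0.001]
ft_force: [-24.6, 28.5, 41.3]
grip_width: 0.0002
gripper_force: 21.0
```

Call:
jog_arm --increments '[-0.1,0,0,0,0,0,-0.1,0,0,0,0,0,0,0,0,0,0,0]'

```text
time_s: 11.45
tool_pos: [0.5583, 0.0385, 0.106]
eef_rot: [-1.132, -2.917, -0.0]
ft_force: [-25.1, 24.8, 42.2]
grip_width: 0.0002
gripper_force: 20.8
```

The plate is firmly against the stop with about 35 N of push. I'll relieve the stored push, then lift straight off.

Call:
jog_arm --increments '[0.1,0,-0.05,0,0,0,0.1,0,-0.1,0,0,0,0,0,0,0,0,0]'

```text
time_s: 11.75
tool_pos: [0.5582, 0.0385, 0.1062]
eef_rot: [-1.133, -2.922, 0.001]
ft_force: [-13.3, 15.4, 21.2]
grip_width: 0.0006
gripper_force: 14.7
```

Call:
jog_arm --increments '[0.05,0,-0.1,0,0,0,0.05,0,-0.2,0,0,0,0,0,-0.3,0,0,0,0,0,-0.5,0,0,0,0,0,-1,0,0,0,0,0,-2,0,0,0,0,0,-3,0,0,0,0,0,-4,0,0,0,0,0,-4,0,0,0]'

```text
time_s: 12.65
tool_pos: [0.5612, 0.0367, 0.2585]
eef_rot: [1.134, 2.929, 0.0]
ft_force: [0.9, -0.3, 1.2]
grip_width: 0.0004
gripper_force: 0.0
```

Call:
jog_arm --increments '[0,-4,-1,0,0,0,0,-4,0,0,0,0,0,-4,0,0,0,0,0,-4,0,0,0,0,0,-4,0,0,0,0,0,-4,0,0,0,0,0,-4,0,0,0,0,0,0,0,0,0,0]'

```text
time_s: 13.45
tool_pos: [0.3702, -0.1725, 0.2672]
eef_rot: [1.14, 2.926, -0.001]
ft_force: [0.4, 0.4, -0.1]
grip_width: 0.0006
gripper_force: 0.0
```

```bash
python3 - <<'E'
from h import *
c=vision.get_image('scene'); t=vision.get_image('top')
A=cv2.resize(c['image'][160:247,180:325],(500,300),interpolation=cv2.INTER_CUBIC)
B=cv2.resize(t['image'][105:195,190:340],(500,300),interpolation=cv2.INTER_CUBIC)
cv2.imwrite('pics/i.png',np.vstack([A,B])[...,::-1]); print(status.get_obs()['time_s'])
E
```

```text
13.55
```

View pics/i.png

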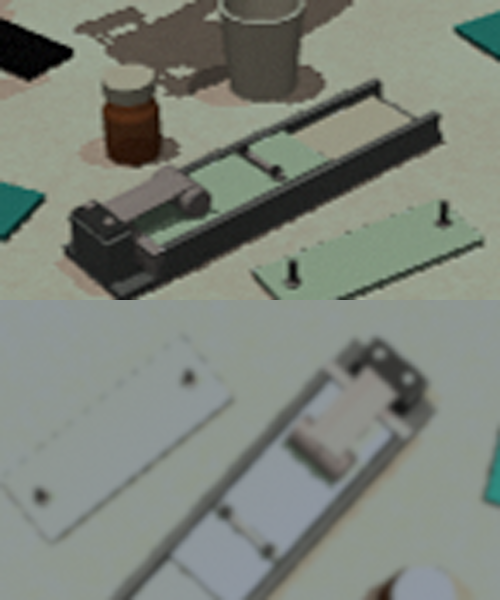

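```bash
python3 -c "
from workcell import arm; print(arm.job_done())"
```

```text
the job is handed in; nothing more can be done
None
```

The plate was pressed fully down, slid about 64 mm under the leaf spring and pushed firmly against the end stop, and the last pictures show it held there with the arm clear; the job was handed in at about 13.6 s of the 40 s, and no verdict came back.

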